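# Shut off the carving spindle and scrape the wax chips into the tray

## Task

First switch the carving spindle off by bringing its red lever fully over to the off side, the side facing away from the motor. Then take the scraper and push all four wax chips off the grey carving plate into the chip tray at its end, without touching the chips with the gripper and without shifting the brass box that stands on the plate. Finally stand the scraper upright on the middle of its cork pad and let go.

Things in the scene. Friction and masses are not known exactly. Their poses are not given: they have to be found in the camera images.
- switch (a joint): red toggle lever of the spindle, rad: 0 = off stop (leaning along the spindle's -x, away from the motor), 1.0 = on stop (leaning along +x, over towards the motor). It stays where it is left. It starts on.
- switch_tip (a point): middle of the red ball (26 mm across) on the lever's 10 mm steel rod, 80 mm from the hinge. The hinge axis lies along the spindle's y through (-20, 0, 72) mm in its frame; from upright the lever leans 0.5 rad towards -x when off, 0.5 rad towards +x when on.
- spindle: small grey motor box, 120 (x) x 110 (y) x 50 mm high, fixed to the bench, with a dark motor of radius 30 mm lying along y behind it, at x = +85 mm and 75 mm high at most. Origin: middle of the box's underside on the bench; z up; the lever swings in its x-z plane. May stand left or right of the plate.
- plate: carving plate and chip tray in one, fixed to the bench. Origin on the bench under the middle of the unit; y points along the plate towards the tray, x across, z up. Grey flat plate, top 45 mm above the bench, from y = -190 to y = +80 mm, with rails along both sides (inner faces at x = +-95 mm, 10 mm above the plate); both y ends of the plate are open.
- tray (a point): middle of the floor of the wooden chip tray, 5 mm above the bench; axes as the plate's. Inside 194 mm (x) by 100 mm (y), from the plate's edge at y = -50 mm to the end wall at +50 mm; its walls are 42 mm high from the bench, 3 mm below the plate's top.
- pad: brown cork pad 170 (x) x 100 (y) x 6 mm thick, fixed to the bench: the scraper's place. Origin: middle of its underside; z up. May lie left or right of the plate.
- scraper: scraper block, loose, 180 g, starting upright on the cork pad. Origin: middle of its underside; z up to the handle. Orange foot 120 (x) x 26 (y) x 34 mm high; above it a pale wooden handle 80 (x) x 28 (y) mm, from 34 to 84 mm high, to be gripped across y.
- chip0: green wax offcut, plain block 50 x 22 x 12 mm, loose on the plate. Origin: middle of its underside.
- chip1: purple wax offcut, plain block 46 x 24 x 14 mm, loose on the plate. Origin: middle of its underside.
- chip2: purple wax offcut, 44 x 20 mm, 10 mm high with a 15 mm high step at one end, loose on the plate. Origin: middle of its underside.
- chip3: green wax offcut, 48 x 22 mm, 9 mm high with a 15 mm high step at one end, loose on the plate. Origin: middle of its underside.
- brassbox: round brass box, 44 mm across, 20 mm high, loose, standing near the plate's end away from the tray. Origin: middle of its underside. Leave it there.

How it is judged:
By the outcome, as a careful person would: the job done as asked, in the order asked, and still so for the second after the job is handed in, with the robot touching nothing.
It also fails if it takes over 72 s, if anything falls off the work surface, if the arm or the gripper's body presses on something with over 40 N, if the wrist force passes 120 N, or if a joint passes its speed limit or range.

## Robot

A 6-joint arm with a two-finger parallel gripper is mounted at the origin on the work surface. World frame = base frame: x ahead of the robot, y to its left, z up, the work surface at z = 0. Lengths are in m, angles in rad, forces in N, time in s.
With the tool pointing down it reaches from about 0.25 to 0.725 m from the base axis. Payload 4 kg.
Tool frame: the origin (TCP) lies at the very end of the fingers, on their centre line; the grasp point (between the pads) lies 19 mm behind it; z points along the fingers, y is the line along which they close (so a half turn about z gives the same grasp; the last joint's range is limited). The gripper opens to 85 mm and grips with 20 to 120 N. Pads are 22 mm wide; open, the fingers measure 114 mm over their backs; the gripper's body (76 mm by 85 mm) begins 54 mm behind the grasp point. The pads swing forward as they close: fully open they stand 13 mm farther back than shut.
Start: joints at [1.344, 0.241, 0.005, 1.335, 0, 1.571], TCP at [0.112, 0.487, 0.231] pointing down, gripper open.
Joint ranges: [-2.72, 2.72], [-1.05, 1.87], [-1.09, 1.28], [-1.99, 2.15], [-1.42, 1.44], [-3.14, 3.14]. Speed limits (rad/s): [2.79, 2.79, 3.14, 3.14, 3.14, 3.14].

## Interface

Orientations are given as a unit quaternion [x, y, z, w].
In Python, from workcell import * gives the robot as it stands. The module is installed in compiled form; this text tells all that it offers.
- The arm moves only by the tool send_rows, never from a script. Its argument "steps" is text: rows parted by semicolons, each of 7 numbers parted by spaces: the opening, from -1 (shut) to 1 (fully open), then the shift along the world's x, y, z in m, then the turn, a rotation vector about the world's x, y, z in rad. A call has exactly 5 rows; each row shifts and turns the commanded pose from where the row before left it; what a row does not reach is not made up. A row lasts 1/12 s, in which the tool goes at most 41.7 mm and 7.16 degrees, less where a joint would pass 70% of its speed; a pose out of reach is approached as far as the arm can. A call is refused whole if a number of a shift passes 0.0417 or a number of a turn 0.125, either way. A call with a gripper value outside its range is refused whole. The fingers move at their own pace and stop on an object; the grip force is fixed at half the most. Time passes only in rows, so rows that do not move let the fingers close, or fill a call up. It gives the time, the measured TCP pose, the force, the opening and the grip force at its end, in the units of the state.
- get_obs(): the state, without advancing time (a new reading comes with each control period).
- camera(name): name is "side" or "top" or "wrist"; returns a dict with "frame" (400x640x3 uint8, red, green, blue), "range_z" (400x640 float32, m along the optical axis (not along the pixel's ray), 0 where there is no reading), "camera_matrix" (3x3 intrinsics, pixels), "extrinsics" (4x4, takes a point from world to camera coordinates); the wrist camera has in their place "T_tool_cam" (4x4, takes a point from camera to tool coordinates, whose origin is the TCP and whose axes are the flange's). Camera axes: x right, y down, z forward; pixel columns grow to the right and rows downward; lengths in m; the calibration is good to about 2 mm. The wrist camera is an equidistant fisheye: a pixel r from the principal point sees the ray r / f radians off the axis. A picture is of the moment at which its call begins: read the wrist's pose just before it.
- job_done(): hands the job in; it is judged then, once.
The state is a dict: "clock": time; "joint_pos": joint angles; "joint_vel": joint speeds; "tau": joint torques, N m; "eef_pos": TCP position; "tool_rot": TCP orientation; "ft_force": force on the tool from outside, world axes, zero at the start; "ft_torque": the same for the moment, N m; "grip_width": finger opening in m; "grasp_force": force on a finger pad.
Only numpy, scipy, OpenCV 4.12 (cv2) and the standard library are available. Lean on these libraries where they do the work, as an engineer would, in place of code of your own. Each camera call takes 0.05 s, during which the arm holds its last target. There are 200 camera calls.

## Working session

There is one attempt and no reset: what is moved stays moved. The work goes in short steps, Python scripts to look and compute and a tool call to move; the robot and the scene stay as the last step left them, time stands still between calls to the robot, and variables do not carry over. Pictures are saved under pics/ and viewed, at most 10 in all, crops included, and the job is handed in when it is done.

Besides the shell and the picture viewer there is one more tool, called after ">>>" as name(argument=value, ...) on one line, values as JSON. send_rows: Moves the arm, as the interface text tells. Its arguments: {"type":"object","properties":{"steps":{"type":"string"}},"required":["steps"]}

```bash
mkdir -p pics; cat > h.py <<'E'
from workcell import *
import numpy as np, cv2
def pts(c):
    Z=c["range_z"];K=c["camera_matrix"];v,u=np.mgrid[:400,:640]
    P=np.stack([(u-K[0,2])/K[0,0]*Z,(v-K[1,2])/K[1,1]*Z,Z],-1)
    E=np.linalg.inv(c["extrinsics"]);W=P@E[:3,:3].T+E[:3,3];W[Z==0]=np.nan
    return W
E
python3 - <<'E'
from h import *
s=get_obs();print({k:np.round(v,3) for k,v in s.items()})
for n in("top","side"):
    c=camera(n);np.savez(n+".npz",**c);cv2.imwrite(f"pics/{n}0.png",c["frame"][:,:,::-1])
    W=pts(c);print(n,np.round(np.linalg.inv(c["extrinsics"])[:3,3],3));print(np.round(W[::57,::79],3).tolist())
E
```

```text
{'clock': np.float64(0.0), 'joint_pos': array([1.344, 0.241, 0.004, 1.335, 0.   , 1.571]), 'joint_vel': array([-0.002, -0.   , -0.001, -0.001, -0.   ,  0.003]), 'tau': array([ 1.0000e-03, -3.7232e+01,  2.5241e+01,  1.7000e-02,  0.0000e+00,
        0.0000e+00]), 'eef_pos': array([0.112, 0.487, 0.23 ]), 'tool_rot': array([ 0.113,  0.994, -0.001, -0.   ]), 'ft_force': array([ 0.558,  0.099, -0.192]), 'ft_torque': array([-0.048,  0.053,  0.025]), 'grasp_force': np.float64(0.0), 'grip_width': np.float64(0.085)}
top [0.44  0.011 1.024]
[[[1.482, 1.497, -0.753], [1.483, 1.143, -0.754], [1.481, 0.787, -0.75], [1.485, 0.435, -0.757], [1.482, 0.081, -0.753], [1.482, -0.272, -0.753], [1.48, -0.624, -0.75], [1.476, -0.971, -0.743], [1.483, -1.33, -0.756]], [[0.892, 0.864, -0.006], [0.89, 0.658, -0.003], [0.888, 0.452, 0.003], [0.886, 0.25, 0.007], [0.89, 0.051, -0.002], [0.891, -0.151, -0.004], [0.88, -0.344, 0.022], [0.89, -0.553, -0.001], [0.89, -0.753, -0.001]], [[0.741, 0.851, -0.001], [0.742, 0.651, -0.003], [0.742, 0.451, -0.003], [0.742, 0.25, -0.004], [0.742, 0.05, -0.003], [0.742, -0.15
[... 2216 characters left out ...]
], [0.164, -0.089, -0.002], [0.045, 0.036, 0.205], [0.145, 0.431, 0.675]], [[1.823, 0.133, -0.75], [1.526, 0.042, -0.751], [0.827, 0.289, 0.009], [0.663, 0.232, -0.003], [0.491, 0.18, -0.002], [0.32, 0.13, 0.003], [0.149, 0.079, 0.005], [-0.008, 0.057, 0.048], [0.153, 0.491, 0.68]], [[1.657, 0.33, -0.748], [0.902, 0.461, 0.031], [0.754, 0.412, 0.021], [0.608, 0.357, -0.001], [0.438, 0.346, 0.088], [0.293, 0.263, 0.004], [0.135, 0.213, 0.001], [-0.024, 0.165, 0.0], [0.143, 0.518, 0.65]], [[1.516, 0.497, -0.749], [0.853, 0.551, -0.003], [0.706, 0.508, 0.001], [0.561, 0.464, 0.001], [0.415, 0.419, 0.001], [0.27, 0.374, -0.0], [0.124, 0.333, 0.007], [0.154, 0.518, 0.523], [0.114, 0.527, 0.583]]]
```

View pics/top0.png

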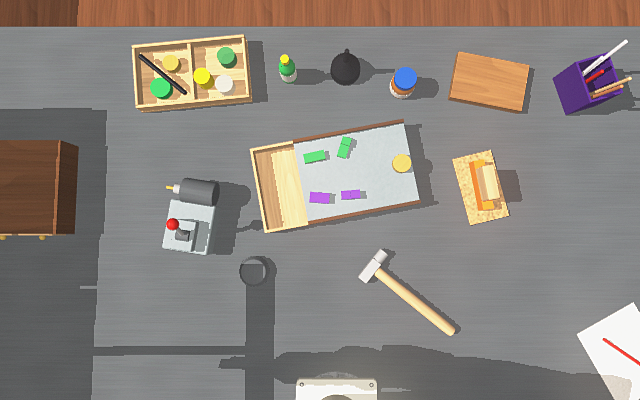

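View pics/side0.png

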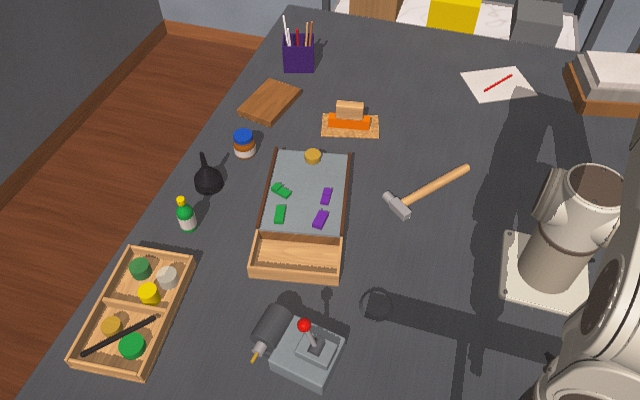

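The top view shows the spindle at the upper left (ball at 172,224), the plate with its tray towards +y (250-421, 121-232), the scraper on its pad at the right (483,187), and the brass box at (402,163). The side view agrees. Next I'll fit the poses.

```bash
cat > fit.py <<'E'
from h import *
def load(n): return dict(np.load(n+".npz"))
def report(clouds, m, name):
    pass
def rect(p,name):
    (c,s,a)=cv2.minAreaRect((p[:,:2]*1000).astype(np.float32)); print(name,len(p),"c",np.round(c,1),"size",np.round(s,1),"ang",round(a,1),"mean",np.round(np.median(p,0)*1000,1))
    return c,s,a
E
python3 - <<'E'
from fit import *
for n in("top","side"):
    c=load(n);W=pts(c);H=cv2.cvtColor(c["frame"],cv2.COLOR_RGB2HSV);h,s,v=H[...,0].astype(int),H[...,1].astype(int),H[...,2].astype(int)
    x,y,z=W[...,0],W[...,1],W[...,2]
    plate=(x>.35)&(x<.78)&(y>-.22)&(y<.25)&(z>.025)&(z<.1)
    def show(m,nm):
        m=m.astype(np.uint8);k,l,st,_=cv2.connectedComponentsWithStats(m)
        for i in range(1,k):
            if st[i,4]>12: rect(W[l==i],n+" "+nm+str(st[i,:2]+st[i,2:4]//2))
    show(plate&(s<40)&(abs(z-.045)<.008),"grey")
    show(plate,"unit")
    show(plate&(h>45)&(h<80)&(s>100),"green")
    show(plate&(h>125)&(h<155)&(s>80),"purple")
    show(plate&(h>15)&(h<28)&(s>100)&(z>.055)&(y<0),"brass")
    pd=(x>.4)&(x<.75)&(y<-.25)&(y>-.55)
    show(pd&(z>.032)&(z<.06)&(s>150),"foot")
    show(pd&(z>.078),"handle")
    show(pd&(z>.003)&(z<.05),"pad+")
    sp=(x>.3)&(x<.75)&(y>.2)&(y<.52)
    show(sp&((h<6)|(h>174))&(s>150),"ball")
    show(sp&(z>.042)&(z<.058),"box")
    show(sp&(z>.06)&(z<.08)&(v<90),"motor")
E
```

```text
top grey[356 171] 7759 c [590.2 -47.3] size [190.  270.3] ang 10.9 mean [585.4 -55.1  43. ]
top unit[242  97] 72 c [774.6 230.5] size [ 8.5 37.8] ang 4.8 mean [773.3 231.6  36.1]
top unit[335 176] 10315 c [579.5   4.8] size [207.  376.4] ang 11.0 mean [587.6 -38.7  43.3]
top green[344 147] 187 c [646.1 -18.6] size [21.9 47.9] ang 72.2 mean [646.1 -19.1  53.3]
top green[314 156] 190 c [623.4  52.6] size [22.1 48.8] ang 12.0 mean [623.6  52.1  54.6]
top purple[351 194] 162 c [534.  -34.3] size [21.6 45.6] ang 4.6 mean [533.4 -33.2  54.8]
top purple[319 198] 202 c [526.4  39.6] size [45.4 26.2] ang 84.0 mean [526.   39.8  56.9]
top brass[401 163] 267 c [ 606.7 -153.9] size [41.3 42.6] ang 33.8 mean [ 605.9 -154.1   63. ]
top foot[483 184] 227 c [ 559.2 -352. ] size [119.4  27.9] ang 9.6 mean [ 535.8 -348.8   38. ]
top handle[490 182] 459 c [ 559.2 -351.8] size [79.5 28.1] ang 10.0 mean [ 558.4 -350.2   87.8]
top pad+[513 111] 63 c [ 747.2 -437.7] size [36.9  6.2] ang 86.5 mean [ 746.7 -441.9   17.5]
top pad+[481 187] 1728 c [ 556.  -356.4] size [169.5 102. ] ang 13.9 mean [ 544.2 -341.5
[... 3553 characters left out ...]
 [ 664.4 -358.6] size [16.3 35.9] ang 2.8 mean [ 663.6 -356.7    4. ]
side pad+[288 124] 15 c [ 735.  -311.5] size [16.8 25.7] ang 69.1 mean [ 733.1 -312.4    5. ]
side ball[304 325] 151 c [459.9 349.8] size [23.8 20.5] ang 8.0 mean [459.  351.2 157.9]
side box[257 268] 13 c [622.4 201.9] size [16.4  3.5] ang 0.1 mean [622.8 201.3  43.2]
side box[298 351] 2385 c [483.8 350.6] size [123.1 174.4] ang 81.6 mean [477.  370.4  50.5]
side motor[271 324] 501 c [538.2 325.1] size [80.7 53.9] ang 81.7 mean [546.1 328.6  68.4]
side motor[319 351] 19 c [426.7 357.6] size [22.   8.3] ang 56.3 mean [427.2 358.6  78.4]
side motor[332 358] 20 c [403. 359.] size [39.9  0.8] ang 81.7 mean [402.6 358.   65. ]
```

```bash
python3 - <<'E'
from fit import *
c=load("top");f=c["frame"][:,:,::-1]
a=cv2.resize(f[110:240,245:425],(800,578),interpolation=cv2.INTER_CUBIC);cv2.imwrite("pics/platecrop.png",a)
a=cv2.resize(f[165:265,155:260],(600,571),interpolation=cv2.INTER_CUBIC);cv2.imwrite("pics/spcrop.png",a)
E
```

```text
(no output)
```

View pics/spcrop.png

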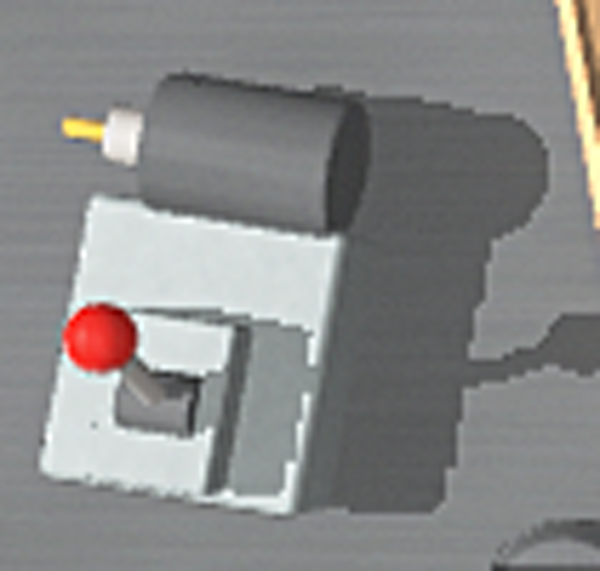

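The crop shows the red ball at about (100,338) leaning towards the motor. The box's lower edge runs (45,475)–(295,512), so the spindle yaw is about -8.4°. I'll move the shut gripper in behind the ball.

>>> send_rows(steps="-1 0.026 -0.0097 0 0 0 0;-1 0.026 -0.0097 0 0 0 0;-1 0.026 -0.0097 0 0 0 0;-1 0.026 -0.0097 0 0 0 0;-1 0.026 -0.0097 0 0 0 0")

```text
clock: 0.52
eef_pos: [0.2433, 0.4379, 0.2309]
tool_rot: [0.113, 0.994, -0.0, -0.0]
ft_force: [0.1, 0.1, 0.7]
grip_width: 0.0254
grasp_force: 0.0
```

>>> send_rows(steps="-1 0.026 -0.0097 0 0 0 0;-1 0.026 -0.0097 0 0 0 0;-1 0.026 -0.0097 0 0 0 0;-1 0.026 -0.0097 0 0 0 0;-1 0.026 -0.0097 0 0 0 0")

```text
clock: 0.93
eef_pos: [0.3734, 0.3892, 0.2308]
tool_rot: [0.113, 0.994, -0.0, -0.0]
ft_force: [0.2, -0.6, 0.2]
grip_width: -0.0001
grasp_force: 0.0
```

>>> send_rows(steps="-1 0.026 -0.0097 0 0 0 0;-1 0.026 -0.0097 0 0 0 0;-1 0.026 -0.0097 0 0 0 0;-1 0.026 -0.0097 0 0 0 0;-1 0.026 -0.0097 0 0 0 0")

```text
clock: 1.35
eef_pos: [0.5034, 0.3408, 0.2306]
tool_rot: [0.113, 0.994, -0.0, -0.001]
ft_force: [0.2, 0.9, -0.2]
grip_width: 0.0003
grasp_force: 0.0
```

>>> send_rows(steps="-1 0 0 -0.022 0 0 0;-1 0 0 -0.022 0 0 0;-1 0 0 -0.022 0 0 0;-1 0 0 -0.022 0 0 0;-1 0 0 -0.02 0 0 0")

```text
clock: 1.77
eef_pos: [0.5019, 0.3411, 0.1212]
tool_rot: [0.113, 0.994, -0.001, -0.001]
ft_force: [0.1, 0.1, 0.2]
grip_width: -0.0001
grasp_force: 0.0
```

>>> send_rows(steps="-1 -0.012 0.0018 0 0 0 0;-1 -0.012 0.0018 0 0 0 0;-1 -0.012 0.0018 0 0 0 0;-1 -0.012 0.0018 0 0 0 0;-1 -0.01 0.0015 0 0 0 0")

```text
clock: 2.18
eef_pos: [0.4437, 0.3502, 0.1229]
tool_rot: [0.113, 0.994, -0.0, -0.0]
ft_force: [0.5, -0.1, -0.7]
grip_width: 0.0003
grasp_force: 0.5
```

>>> send_rows(steps="-1 -0.004 0.0006 0 0 0 0;-1 -0.004 0.0006 0 0 0 0;-1 -0.003 0.0004 0 0 0 0;-1 -0.003 0.0004 0 0 0 0;-1 -0.001 0 0 0 0 0")

```text
clock: 2.6
eef_pos: [0.4294, 0.3524, 0.1233]
tool_rot: [0.113, 0.994, 0.0, 0.0]
ft_force: [1.7, 0.2, 0.0]
grip_width: 0.0003
grasp_force: 0.4
```

```bash
python3 - <<'E'
from h import *
c=camera("side");f=c["frame"][:,:,::-1]
W=pts(c);H=cv2.cvtColor(c["frame"],cv2.COLOR_RGB2HSV)
m=((H[...,0]<6)|(H[...,0]>174))&(H[...,1]>150)&(W[...,1]>.25)&(W[...,1]<.45)&(W[...,2]>.1);print(m.sum(),np.nanmedian(W[m],0))
cv2.imwrite("pics/lev1.png",cv2.resize(f[260:400,220:400],(720,560),interpolation=cv2.INTER_CUBIC))
E
```

```text
156 [0.40449984 0.35966357 0.15505301]
```

View pics/lev1.png

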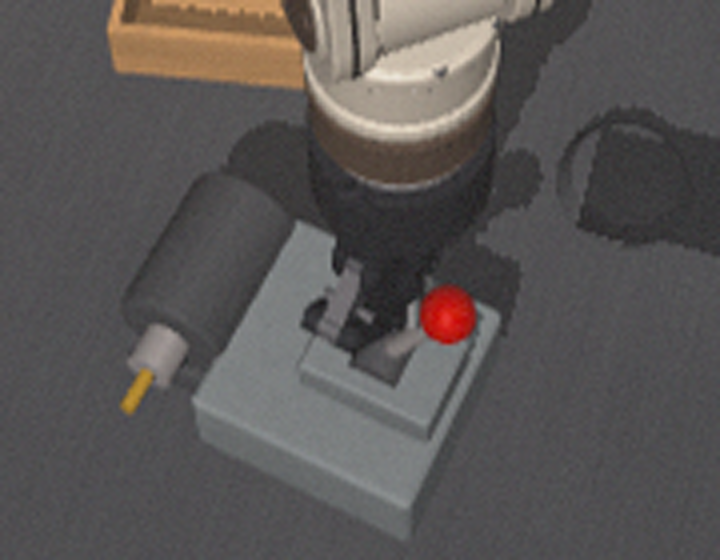

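The picture shows the ball (447,314) already leaning towards the off side, with the fingers behind it. It isn't at the stop yet, as the force is about 2 N, so I'll keep pushing.

>>> send_rows(steps="-1 -0.003 0.0004 0 0 0 0;-1 -0.003 0.0004 0 0 0 0;-1 -0.002 0.0003 0 0 0 0;-1 -0.002 0.0003 0 0 0 0;-1 -0.001 0 0 0 0 0")

```text
clock: 3.07
eef_pos: [0.4226, 0.3533, 0.1242]
tool_rot: [0.114, 0.993, -0.0, 0.005]
ft_force: [12.9, -2.8, -3.4]
grip_width: 0.0
grasp_force: 6.0
```

>>> send_rows(steps="-1 -0.002 0.0003 0 0 0 0;-1 -0.001 0 0 0 0 0;-1 -0.001 0 0 0 0 0;-1 -0.001 0 0 0 0 0;-1 0 0 0 0 0 0")

```text
clock: 3.48
eef_pos: [0.4223, 0.3533, 0.1245]
tool_rot: [0.115, 0.993, 0.0, 0.009]
ft_force: [22.2, -4.6, -5.9]
grip_width: -0.0002
grasp_force: 10.7
```

>>> send_rows(steps="-1 0.01 -0.0015 0 0 0 0;-1 0.02 -0.003 0 0 0 0;-1 0 0 0.04 0 0 0;-1 0 0 0.04 0 0 0;-1 0 0 0.04 0 0 0")

```text
clock: 3.9
eef_pos: [0.4424, 0.349, 0.2434]
tool_rot: [0.113, 0.994, -0.001, -0.002]
ft_force: [1.0, 1.3, 0.2]
grip_width: 0.0001
grasp_force: 0.0
```

>>> send_rows(steps="1 0.004 -0.034 0 0 0 0.08;1 0.004 -0.034 0 0 0 0.08;1 0.004 -0.034 0 0 0 0.08;1 0.004 -0.034 0 0 0 0.08;1 0.004 -0.034 0 0 0 0.08")

```text
clock: 4.32
eef_pos: [0.4626, 0.1785, 0.2433]
tool_rot: [-0.089, 0.996, 0.0, -0.0]
ft_force: [0.4, 0.8, 0.2]
grip_width: 0.0608
grasp_force: 0.0
```

```bash
python3 - <<'E'
from h import *
print(np.round(get_obs()["eef_pos"],4),get_obs()["joint_pos"])
for n in("side","top"):
    c=camera(n);W=pts(c);H=cv2.cvtColor(c["frame"],cv2.COLOR_RGB2HSV)
    m=((H[...,0]<6)|(H[...,0]>174))&(H[...,1]>150)&(W[...,1]>.25)&(W[...,1]<.45)&(W[...,2]>.1);print(n,m.sum(),np.nanmedian(W[m],0))
E
```

```text
[0.4626 0.1785 0.2433] [3.67628068e-01 2.28055636e-01 2.00616646e-02 1.36344739e+00
 9.94514087e-04 1.89450052e-01]
side 155 [0.397889   0.36086088 0.15191478]
top 0 [nan nan nan]
  return np.nanmean(a, axis, out=out, keepdims=keepdims)
```

The lever is at its stop. The ball is at x≈0.398, as predicted for off, and 22 N didn't move it further. Next is the scraper.

>>> send_rows(steps="1 0.0064 -0.0354 0 0 0 0;1 0.0064 -0.0354 0 0 0 0;1 0.0064 -0.0354 0 0 0 0;1 0.0064 -0.0354 0 0 0 0;1 0.0064 -0.0354 0 0 0 0")

```text
clock: 4.83
eef_pos: [0.4952, 0.0021, 0.2433]
tool_rot: [-0.087, 0.996, 0.001, -0.0]
ft_force: [0.2, -1.0, 0.4]
grip_width: 0.0852
grasp_force: 0.0
```

>>> send_rows(steps="1 0.0064 -0.0354 0 0 0 0;1 0.0064 -0.0354 0 0 0 0;1 0.0064 -0.0354 0 0 0 0;1 0.0064 -0.0354 0 0 0 0;1 0.0064 -0.0354 0 0 0 0")

```text
clock: 5.25
eef_pos: [0.5276, -0.175, 0.2432]
tool_rot: [-0.087, 0.996, 0.001, -0.0]
ft_force: [0.6, -0.1, -0.2]
grip_width: 0.0853
grasp_force: 0.0
```

>>> send_rows(steps="1 0.0064 -0.0354 0 0 0 0;1 0.0064 -0.0354 0 0 0 0;1 0.0064 -0.0354 0 0 0 0;1 0.0064 -0.0354 0 0 0 0;1 0.0064 -0.0354 0 0 0 0")

```text
clock: 5.67
eef_pos: [0.5599, -0.3519, 0.243]
tool_rot: [-0.086, 0.996, 0.001, 0.0]
ft_force: [0.9, 0.1, 1.1]
grip_width: 0.0853
grasp_force: 0.0
```

>>> send_rows(steps="1 0 0 -0.025 0 0 0;1 0 0 -0.025 0 0 0;1 0 0 -0.025 0 0 0;1 0 0 -0.025 0 0 0;1 0 0 0 0 0 0")

```text
clock: 6.08
eef_pos: [0.5565, -0.3484, 0.1364]
tool_rot: [-0.086, 0.996, 0.004, -0.005]
ft_force: [-1.1, 0.8, -0.8]
grip_width: 0.0855
grasp_force: 0.0
```

>>> send_rows(steps="1 0 0 0 0 0 0;1 0 0 0 0 0 0;1 0 0 0 0 0 0;1 0 0 0 0 0 0;1 0 0 0 0 0 0")

```text
clock: 6.5
eef_pos: [0.5604, -0.3518, 0.1453]
tool_rot: [-0.087, 0.996, -0.001, 0.001]
ft_force: [-0.5, 0.9, 0.5]
grip_width: 0.0855
grasp_force: 0.0
```

```bash
python3 - <<'E'
from h import *
s=get_obs();print({k:np.round(v,4) for k,v in s.items()})
c=camera("wrist");cv2.imwrite("pics/w1.png",c["frame"][:,:,::-1]);print(c["T_tool_cam"],c["camera_matrix"])
E
```

```text
{'clock': np.float64(6.5), 'joint_pos': array([-5.606e-01,  6.056e-01,  3.371e-01,  1.299e+00,  1.000e-04,
       -7.339e-01]), 'joint_vel': array([ 0.    ,  0.005 , -0.0125, -0.003 , -0.0012, -0.0032]), 'tau': array([ 4.46000e-02, -5.35323e+01,  2.51008e+01, -1.74000e-02,
        3.20000e-03,  1.20000e-03]), 'eef_pos': array([ 0.5604, -0.3518,  0.1453]), 'tool_rot': array([-8.650e-02,  9.962e-01, -9.000e-04,  1.300e-03]), 'ft_force': array([-0.4707,  0.9463,  0.5312]), 'ft_torque': array([0.0031, 0.0347, 0.0052]), 'grasp_force': np.float64(0.0), 'grip_width': np.float64(0.0855)}
[[ 6.82758011e-04 -9.48942510e-01 -3.15448327e-01  8.08249587e-02]
 [ 9.99999760e-01  6.11315407e-04  3.25424679e-04  1.87926613e-03]
 [-1.15970889e-04 -3.15448474e-01  9.48942700e-01 -1.43183508e-01]
 [ 0.00000000e+00  0.00000000e+00  0.00000000e+00  1.00000000e+00]] [[309.70691629   0.         314.44445514]
 [  0.         309.70691629 195.7384347 ]
 [  0.           0.           1.        ]]
```

View pics/w1.png

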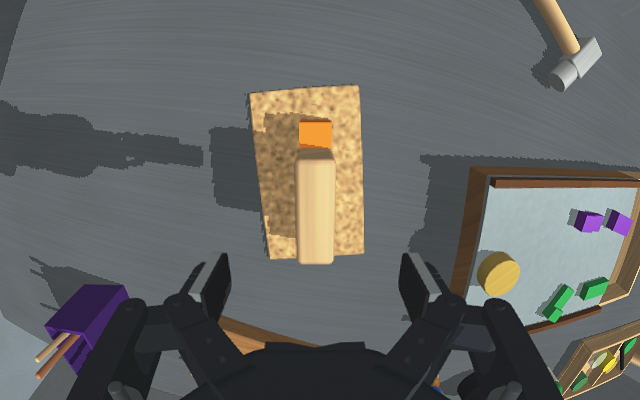

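The wrist view shows the handle (315, 155-260) upright and midway between the fingers (216 and 408), so the grasp is lined up.

>>> send_rows(steps="1 -0.001 0 -0.02 0 0 0;1 0 0 -0.02 0 0 0;1 0 0 -0.02 0 0 0;1 0 0 -0.02 0 0 0;1 0 0 -0.016 0 0 0")

```text
clock: 6.97
eef_pos: [0.5581, -0.3513, 0.0464]
tool_rot: [-0.086, 0.996, 0.0, -0.0]
ft_force: [-1.2, -0.1, -0.1]
grip_width: 0.0857
grasp_force: 0.0
```

>>> send_rows(steps="1 0 0 0 0 0 0;1 0 0 0 0 0 0;1 0 0 0 0 0 0;-1 0 0 0 0 0 0;-1 0 0 0 0 0 0")

```text
clock: 7.38
eef_pos: [0.5595, -0.3521, 0.0492]
tool_rot: [-0.086, 0.996, -0.001, 0.001]
ft_force: [0.0, -0.4, 0.8]
grip_width: 0.0641
grasp_force: 0.0
```

>>> send_rows(steps="-1 0 0 0 0 0 0;-1 0 0 0 0 0 0;-1 0 0 0 0 0 0;-1 0 0 0 0 0 0;-1 0 0 0 0 0 0")

```text
clock: 7.8
eef_pos: [0.5588, -0.3517, 0.048]
tool_rot: [-0.086, 0.996, -0.0, 0.0]
ft_force: [0.3, -0.6, 3.9]
grip_width: 0.0276
grasp_force: 59.7
```

The scraper is gripped at 27.6 mm and 60 N. Next I'll lift it and carry it to the plate, between the brass box and the chips on the green side.

>>> send_rows(steps="-1 0 0 0.01 0 0 0;-1 0 0 0.02 0 0 0;-1 0 0 0.025 0 0 0;-1 0 0 0.025 0 0 0;-1 0 0 0.02 0 0 0")

```text
clock: 8.22
eef_pos: [0.5584, -0.3513, 0.1491]
tool_rot: [-0.086, 0.996, -0.0, 0.0]
ft_force: [0.4, -0.2, -2.2]
grip_width: 0.0274
grasp_force: 59.1
```

>>> send_rows(steps="-1 0.0068 0.0265 0 0 0 0.004;-1 0.0068 0.0265 0 0 0 0.004;-1 0.0068 0.0265 0 0 0 0.004;-1 0.0068 0.0265 0 0 0 0.004;-1 0.0068 0.0265 0 0 0 0.004")

```text
clock: 8.63
eef_pos: [0.592, -0.2176, 0.1473]
tool_rot: [-0.096, 0.995, 0.0, -0.001]
ft_force: [-0.2, -0.4, -1.3]
grip_width: 0.0276
grasp_force: 59.5
```

>>> send_rows(steps="-1 0.0068 0.0265 0 0 0 0;-1 0.0068 0.0265 0 0 0 0;-1 0.0068 0.0265 0 0 0 0;-1 0.0068 0.0265 0 0 0 0;-1 0.0068 0.0265 0 0 0 0")

```text
clock: 9.05
eef_pos: [0.6261, -0.0849, 0.1472]
tool_rot: [-0.096, 0.995, 0.0, -0.001]
ft_force: [0.8, 0.5, -1.7]
grip_width: 0.0276
grasp_force: 59.5
```

>>> send_rows(steps="-1 0 0 0 0 0 0;-1 0 0 0 0 0 0;-1 0 0 0 0 0 0;-1 0 0 0 0 0 0;-1 0 0 0 0 0 0")

```text
clock: 9.47
eef_pos: [0.626, -0.0876, 0.1472]
tool_rot: [-0.096, 0.995, -0.0, -0.0]
ft_force: [0.4, -0.3, -1.7]
grip_width: 0.0273
grasp_force: 59.8
```

```bash
python3 - <<'E'
from fit import *
print(np.round(get_obs()["tool_rot"],4))
for n in ("side","top"):
    c=camera(n);W=pts(c);H=cv2.cvtColor(c["frame"],cv2.COLOR_RGB2HSV);h,s,v=[H[...,i].astype(int) for i in range(3)]
    x,y,z=W[...,0],W[...,1],W[...,2]
    m=(h>5)&(h<17)&(s>150)&(z>.08)&(z<.145)&(abs(x-.62)<.12)&(abs(y+.09)<.1)
    if m.sum()>20: rect(W[m],n+"foot"); print(np.percentile(W[m][:,2],[1,5,50,95]))
    cv2.imwrite(f"pics/b_{n}.png",c["frame"][:,:,::-1])
E
```

```text
[-9.560e-02  9.954e-01 -0.000e+00 -3.000e-04]
sidefoot 604 c [626.6 -88.1] size [121.3  30. ] ang 11.1 mean [622.2 -79.9 128.4]
[0.10656794 0.10861245 0.12839247 0.14147719]
```

View pics/b_side.png

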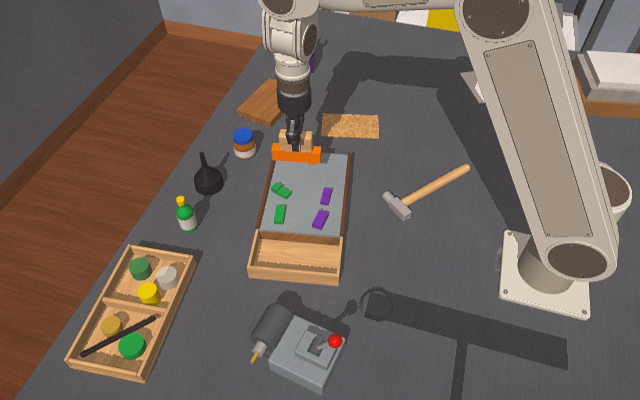

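The side view shows the scraper held level above the plate, in front of the box. The lever (335,341) is still off. The foot's measured pose matches the TCP, so I'll lower it onto the plate.

>>> send_rows(steps="-1 0 0 -0.015 0 0 0;-1 0 0 -0.015 0 0 0;-1 0 0 -0.015 0 0 0;-1 0 0 -0.01 0 0 0;-1 0 0 0 0 0 0")

```text
clock: 9.98
eef_pos: [0.6243, -0.0867, 0.0895]
tool_rot: [-0.096, 0.995, 0.001, -0.003]
ft_force: [-0.1, 0.9, -2.4]
grip_width: 0.0273
grasp_force: 59.7
```

>>> send_rows(steps="-1 0 0 -0.001 0 0 0;-1 0 0 -0.001 0 0 0;-1 0 0 -0.001 0 0 0;-1 0 0 -0.001 0 0 0;-1 0 0 0 0 0 0")

```text
clock: 10.4
eef_pos: [0.6268, -0.0864, 0.0889]
tool_rot: [-0.096, 0.995, -0.0, 0.001]
ft_force: [-0.1, -0.3, -1.2]
grip_width: 0.0274
grasp_force: 59.7
```

>>> send_rows(steps="-1 -0.0017 0.0088 0 0 0 0;-1 -0.0017 0.0088 0 0 0 0;-1 -0.0017 0.0088 0 0 0 0;-1 -0.0017 0.0088 0 0 0 0;-1 -0.0017 0.0088 0 0 0 0")

```text
clock: 10.82
eef_pos: [0.6177, -0.041, 0.0884]
tool_rot: [-0.097, 0.995, 0.0, -0.0]
ft_force: [-0.0, 0.4, -2.3]
grip_width: 0.0274
grasp_force: 59.6
```

>>> send_rows(steps="-1 -0.0017 0.0088 0 0 0 0;-1 -0.0017 0.0088 0 0 0 0;-1 -0.0017 0.0088 0 0 0 0;-1 -0.0017 0.0088 0 0 0 0;-1 -0.0017 0.0088 0 0 0 0")

```text
clock: 11.23
eef_pos: [0.6093, 0.0025, 0.0883]
tool_rot: [-0.097, 0.995, -0.0, 0.0]
ft_force: [0.6, -0.9, -1.1]
grip_width: 0.0274
grasp_force: 59.6
```

>>> send_rows(steps="-1 -0.0017 0.0088 0 0 0 0;-1 -0.0017 0.0088 0 0 0 0;-1 -0.0017 0.0088 0 0 0 0;-1 -0.0017 0.0088 0 0 0 0;-1 -0.0017 0.0088 0 0 0 0")

```text
clock: 11.65
eef_pos: [0.6008, 0.0464, 0.0883]
tool_rot: [-0.096, 0.995, 0.0, 0.0]
ft_force: [1.1, 0.5, -1.5]
grip_width: 0.0273
grasp_force: 59.6
```

```bash
python3 - <<'E'
from fit import *
print(np.round(get_obs()["tool_rot"],4))
c=camera("side");cv2.imwrite("pics/c.png",cv2.resize(c["frame"][130:290,230:370,::-1],(525,600),interpolation=cv2.INTER_CUBIC))
E
```

```text
[-0.0964  0.9953  0.      0.    ]
```

View pics/c.png

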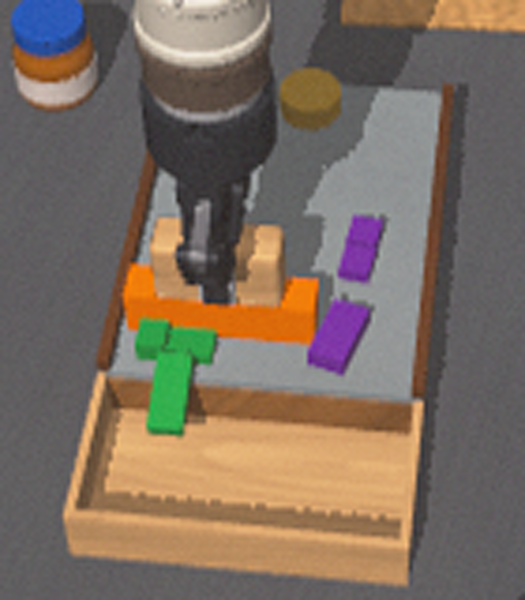

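The greens are being pushed together (150-215, 330-430). The purples are clear of the foot and the box hasn't moved. Continuing over the edge.

>>> send_rows(steps="-1 -0.0015 0.0078 0 0 0 0;-1 -0.0015 0.0078 0 0 0 0;-1 -0.0015 0.0078 0 0 0 0;-1 -0.0015 0.0078 0 0 0 0;-1 -0.0015 0.0078 0 0 0 0")

```text
clock: 12.12
eef_pos: [0.5933, 0.0853, 0.0883]
tool_rot: [-0.096, 0.995, 0.0, 0.0]
ft_force: [0.6, 0.6, -1.9]
grip_width: 0.0273
grasp_force: 59.6
```

>>> send_rows(steps="-1 -0.001 0.0049 0 0 0 0;-1 -0.001 0.0049 0 0 0 0;-1 0 0 0 0 0 0;-1 0 0 0 0 0 0;-1 0 0 0 0 0 0")

```text
clock: 12.53
eef_pos: [0.5915, 0.0942, 0.0883]
tool_rot: [-0.096, 0.995, -0.0, -0.0]
ft_force: [0.4, -0.2, -2.5]
grip_width: 0.0273
grasp_force: 59.6
```

```bash
cat > chips.py <<'E'
from fit import *
P=np.array([.5795,.004]);a=np.radians(11);R=np.array([[np.cos(a),np.sin(a)],[-np.sin(a),np.cos(a)]])
def chips(cam="side"):
    c=camera(cam);W=pts(c);H=cv2.cvtColor(c["frame"],cv2.COLOR_RGB2HSV);h,s=[H[...,i].astype(int) for i in range(2)]
    L=(W[...,:2]-P)@R.T*1000;z=W[...,2]*1000
    reg=(abs(L[...,0])<110)&(abs(L[...,1])<200)&(z>0)&(z<90)
    for nm,m in(("green",(h>45)&(h<80)&(s>100)),("purple",(h>125)&(h<155)&(s>80)),("brass",(h>15)&(h<28)&(s>100)&(z>55)&(L[...,1]<-100))):
        k,l,st,_=cv2.connectedComponentsWithStats((m&reg).astype(np.uint8))
        for i in range(1,k):
            if st[i,4]>8:
                q=l==i;print(cam,nm,st[i,4],"x %.0f..%.0f y %.0f..%.0f z %.0f..%.0f"%(*np.percentile(L[q][:,0],[1,99]),*np.percentile(L[q][:,1],[1,99]),*np.percentile(z[q],[1,99])))
    return c
E
python3 -c "
from chips import *
c=chips('side');chips('top')"
```

```text
side green 183 x 29..76 y 93..109 z 5..32
side green 150 x 42..64 y 124..165 z 13..23
side purple 149 x -65..-41 y -51..-7 z 46..65
side purple 205 x -62..-32 y 21..69 z 46..65
side brass 183 x -25..15 y -180..-139 z 56..70
top purple 163 x -63..-41 y -51..-6 z 42..61
top purple 93 x -61..-37 y 23..45 z 54..60
top brass 263 x -23..16 y -180..-140 z 59..67
```

Both greens are in the tray. I'll lift, go back, and start the second pass at x = -30.

>>> send_rows(steps="-1 0 0 0.015 0 0 0;-1 0 0 0.015 0 0 0;-1 0 0 0.015 0 0 0;-1 0 0 0.01 0 0 0;-1 -0.002 -0.015 0 0 0 0")

```text
clock: 13.05
eef_pos: [0.5916, 0.0812, 0.1461]
tool_rot: [-0.098, 0.995, 0.001, 0.003]
ft_force: [0.9, 0.6, -0.5]
grip_width: 0.0276
grasp_force: 59.8
```

>>> send_rows(steps="-1 -0.0023 -0.02 0 0 0 0;-1 -0.0023 -0.02 0 0 0 0;-1 -0.0023 -0.02 0 0 0 0;-1 -0.0023 -0.02 0 0 0 0;-1 -0.0023 -0.02 0 0 0 0")

```text
clock: 13.47
eef_pos: [0.577, -0.0225, 0.1426]
tool_rot: [-0.096, 0.995, -0.0, -0.001]
ft_force: [0.4, -0.0, -2.4]
grip_width: 0.0274
grasp_force: 59.8
```

>>> send_rows(steps="-1 -0.0023 -0.02 0 0 0 0;-1 -0.0023 -0.02 0 0 0 0;-1 -0.0023 -0.02 0 0 0 0;-1 -0.0023 -0.017 0 0 0 0;-1 0 0 0 0 0 0")

```text
clock: 13.88
eef_pos: [0.5674, -0.1017, 0.1426]
tool_rot: [-0.094, 0.996, -0.001, -0.001]
ft_force: [-0.0, -0.2, -1.5]
grip_width: 0.027
grasp_force: 59.6
```

>>> send_rows(steps="-1 0 0 -0.015 0 0 0;-1 0 0 -0.015 0 0 0;-1 0 0 -0.015 0 0 0;-1 0 0 -0.006 0 0 0;-1 0 0 0 0 0 0")

```text
clock: 14.3
eef_pos: [0.5668, -0.0974, 0.09]
tool_rot: [-0.096, 0.995, 0.001, -0.002]
ft_force: [-0.4, -1.3, -1.7]
grip_width: 0.0274
grasp_force: 59.7
```

>>> send_rows(steps="-1 0 0 0 0 0 0;-1 0 0 0 0 0 0;-1 0 0 0 0 0 0;-1 0 0 -0.001 0 0 0;-1 0 0 -0.001 0 0 0")

```text
clock: 14.72
eef_pos: [0.5693, -0.0976, 0.0911]
tool_rot: [-0.097, 0.995, -0.0, 0.001]
ft_force: [0.2, -0.0, -2.3]
grip_width: 0.0274
grasp_force: 59.7
```

>>> send_rows(steps="-1 0 0 -0.001 0 0 0;-1 0 0 0 0 0 0;-1 -0.0017 0.0088 0 0 0 0;-1 -0.0017 0.0088 0 0 0 0;-1 -0.0017 0.0088 0 0 0 0")

```text
clock: 15.13
eef_pos: [0.5633, -0.0702, 0.0892]
tool_rot: [-0.096, 0.995, 0.0, -0.0]
ft_force: [-0.2, 0.3, -1.8]
grip_width: 0.0276
grasp_force: 59.7
```

>>> send_rows(steps="-1 -0.0017 0.0088 0 0 0 0;-1 -0.0017 0.0088 0 0 0 0;-1 -0.0017 0.0088 -0.0005 0 0 0;-1 -0.0017 0.0088 0 0 0 0;-1 -0.0017 0.0088 0 0 0 0")

```text
clock: 15.55
eef_pos: [0.5549, -0.0261, 0.0888]
tool_rot: [-0.097, 0.995, 0.0, 0.0]
ft_force: [0.1, -0.1, -1.3]
grip_width: 0.0274
grasp_force: 59.7
```

>>> send_rows(steps="-1 -0.0017 0.0088 0 0 0 0;-1 -0.0017 0.0088 0 0 0 0;-1 -0.0017 0.0088 0 0 0 0;-1 -0.0017 0.0088 0 0 0 0;-1 -0.0017 0.0088 0 0 0 0")

```text
clock: 15.97
eef_pos: [0.5465, 0.0177, 0.0888]
tool_rot: [-0.096, 0.995, 0.0, 0.0]
ft_force: [0.5, 0.5, -1.5]
grip_width: 0.0273
grasp_force: 59.7
```

>>> send_rows(steps="-1 -0.0017 0.0088 0 0 0 0;-1 -0.0017 0.0088 0 0 0 0;-1 -0.0017 0.0088 0 0 0 0;-1 -0.0017 0.0088 0 0 0 0;-1 -0.0017 0.0088 0 0 0 0")

```text
clock: 16.38
eef_pos: [0.538, 0.0617, 0.0888]
tool_rot: [-0.096, 0.995, 0.0, 0.0]
ft_force: [0.7, -0.4, -1.8]
grip_width: 0.0275
grasp_force: 59.7
```

>>> send_rows(steps="-1 -0.0015 0.0078 0 0 0 0;-1 -0.0015 0.0078 0 0 0 0;-1 -0.0011 0.0055 0 0 0 0;-1 0 0 0 0 0 0;-1 0 0 0 0 0 0")

```text
clock: 16.8
eef_pos: [0.534, 0.0821, 0.0888]
tool_rot: [-0.097, 0.995, -0.0, -0.0]
ft_force: [0.5, -0.0, -1.0]
grip_width: 0.0274
grasp_force: 59.7
```

```bash
python3 -c "
from chips import *
c=chips('side');chips('top');cv2.imwrite('pics/d.png',cv2.resize(c['frame'][130:290,230:370,::-1],(525,600),interpolation=cv2.INTER_CUBIC))"
```

```text
side green 181 x 29..76 y 93..109 z 5..32
side green 146 x 42..63 y 124..166 z 13..22
side purple 312 x -65..-40 y 93..165 z 15..43
top brass 269 x -23..16 y -180..-139 z 57..67
```

View pics/d.png

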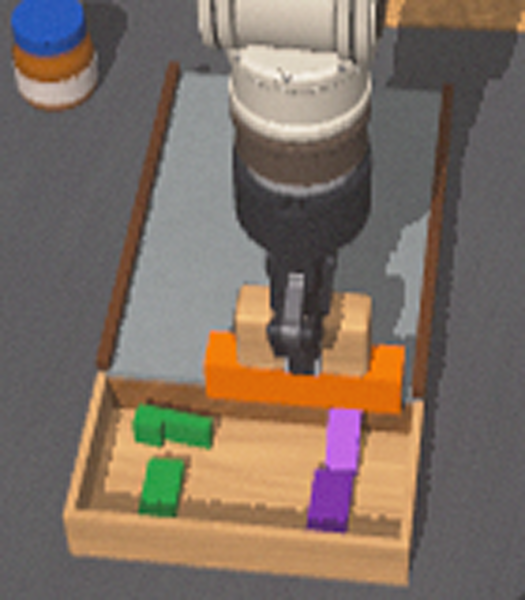

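All four chips are off the plate. One purple chip (345,440) is still tilted in front of the foot. I'll lift away and recheck from above.

>>> send_rows(steps="-1 0 0 0.015 0 0 0;-1 0 0 0.02 0 0 0;-1 0 0 0.02 0 0 0;-1 0 -0.015 0.015 0 0 0;-1 0 -0.025 0 0 0 0")

```text
clock: 17.32
eef_pos: [0.5367, 0.043, 0.1626]
tool_rot: [-0.098, 0.995, 0.0, 0.004]
ft_force: [0.9, -0.2, -1.4]
grip_width: 0.0274
grasp_force: 59.9
```

>>> send_rows(steps="-1 0 -0.03 0 0 0 0;-1 0 -0.03 0 0 0 0;-1 0 -0.03 0 0 0 0;-1 0 -0.03 0 0 0 0;-1 0 -0.03 0 0 0 0")

```text
clock: 17.73
eef_pos: [0.5337, -0.1101, 0.1589]
tool_rot: [-0.096, 0.995, -0.0, 0.0]
ft_force: [0.8, 0.4, -1.3]
grip_width: 0.0274
grasp_force: 59.9
```

```bash
python3 -c "
from chips import *
c=chips('side');c2=chips('top');a=cv2.resize(c['frame'][200:290,230:370,::-1],(700,300));b=cv2.resize(c2['frame'][130:240,240:420,::-1],(700,300),interpolation=cv2.INTER_CUBIC);cv2.imwrite('pics/e.png',np.vstack([a,b]))"
```

```text
side green 180 x 30..76 y 92..109 z 5..32
side green 150 x 42..63 y 123..165 z 13..23
side purple 326 x -66..-41 y 89..165 z 14..44
side brass 86 x -21..16 y -174..-138 z 55..70
top green 93 x 29..76 y 94..108 z 16..29
top green 185 x 42..65 y 126..174 z 7..19
top purple 316 x -65..-40 y 85..169 z 7..42
```

View pics/e.png

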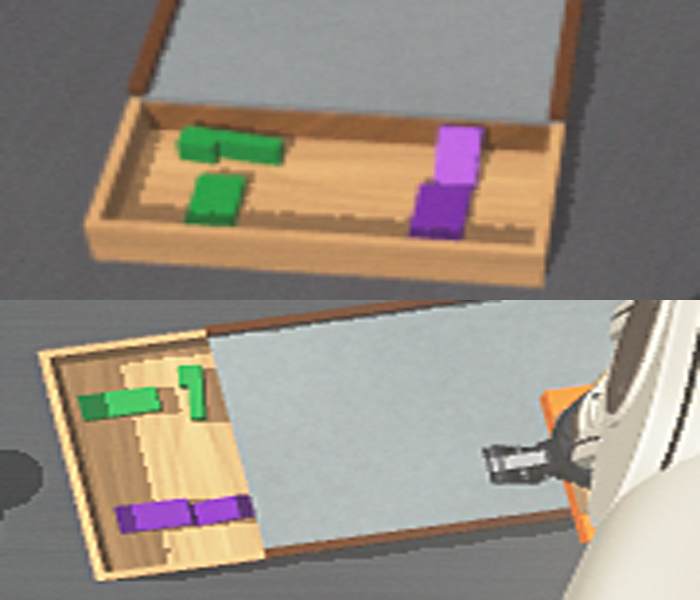

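The tray (upper crop) holds all four chips: greens at (230,145) and (215,200), purples at (458,155) and (440,210). The plate is clear. Now I'll measure the bare pad.

```bash
python3 - <<'E'
from fit import *
print(np.round(get_obs()["eef_pos"],4))
for n in("side","top"):
    c=camera(n);W=pts(c);H=cv2.cvtColor(c["frame"],cv2.COLOR_RGB2HSV);h,s=[H[...,i].astype(int) for i in range(2)]
    m=(abs(W[...,0]-.556)<.13)&(abs(W[...,1]+.356)<.1)&(W[...,2]<.02)&(h>8)&(h<25)&(s>70)
    m=cv2.morphologyEx(m.astype(np.uint8),cv2.MORPH_OPEN,np.ones((3,3),np.uint8))>0
    if m.sum()>50: rect(W[m],n); print(W[m].mean(0))
E
```

```text
[ 0.5339 -0.1129  0.1588]
side 809 c [ 556.6 -358.6] size [169.5 105.2] ang 13.4 mean [ 522.2 -366.5    7.3]
[ 0.53036258 -0.3672407   0.00725319]
top 728 c [ 540.  -377.7] size [126.9  70.4] ang 13.8 mean [ 516.6 -393.4    4.3]
[ 0.52234216 -0.39304275  0.00428752]
```

>>> send_rows(steps="-1 0.0022 -0.0244 0 0 0 0.009;-1 0.0022 -0.0244 0 0 0 0.009;-1 0.0022 -0.0244 0 0 0 0.009;-1 0.0022 -0.0244 0 0 0 0.009;-1 0.0022 -0.0244 0 0 0 0.009")

```text
clock: 18.35
eef_pos: [0.5453, -0.2298, 0.1588]
tool_rot: [-0.12, 0.993, 0.0, -0.0]
ft_force: [0.1, -0.4, -1.3]
grip_width: 0.0273
grasp_force: 60.1
```

>>> send_rows(steps="-1 0.0022 -0.0244 0 0 0 0;-1 0.0022 -0.0244 0 0 0 0;-1 0.0022 -0.0244 0 0 0 0;-1 0.0022 -0.0244 0 0 0 0;-1 0.0022 -0.0244 0 0 0 0")

```text
clock: 18.77
eef_pos: [0.5565, -0.3518, 0.1586]
tool_rot: [-0.12, 0.993, 0.0, -0.0]
ft_force: [0.2, 0.8, -0.9]
grip_width: 0.0273
grasp_force: 60.1
```

>>> send_rows(steps="-1 0 0 -0.02 0 0 0;-1 0 0 -0.02 0 0 0;-1 0 0 -0.02 0 0 0;-1 0 0 -0.02 0 0 0;-1 0 0 -0.015 0 0 0")

```text
clock: 19.18
eef_pos: [0.5557, -0.3503, 0.0616]
tool_rot: [-0.12, 0.993, 0.001, -0.001]
ft_force: [-1.2, 0.9, -2.7]
grip_width: 0.0272
grasp_force: 60.3
```

>>> send_rows(steps="-1 0 0 0 0 0 0;-1 0 0 0 0 0 0;-1 0 0 0 0 0 0;-1 0 0 0 0 0 0;-1 0 0 0 0 0 0")

```text
clock: 19.6
eef_pos: [0.5572, -0.3525, 0.0656]
tool_rot: [-0.119, 0.993, -0.001, 0.001]
ft_force: [-0.2, 0.8, -1.6]
grip_width: 0.0273
grasp_force: 60.2
```

>>> send_rows(steps="-1 -0.001 -0.0045 -0.003 0 0 0;-1 0 0 -0.003 0 0 0;-1 0 0 -0.003 0 0 0;-1 0 0 -0.003 0 0 0;-1 0 0 0 0 0 0")

```text
clock: 20.02
eef_pos: [0.5543, -0.3563, 0.0506]
tool_rot: [-0.119, 0.993, 0.001, -0.001]
ft_force: [-1.2, 1.3, -0.9]
grip_width: 0.0276
grasp_force: 60.3
```

>>> send_rows(steps="-1 0 0 0 0 0 0;-1 0 0 -0.001 0 0 0;-1 0 0 -0.001 0 0 0;-1 0 0 -0.001 0 0 0;-1 0 0 0 0 0 0")

```text
clock: 20.43
eef_pos: [0.5549, -0.3565, 0.0486]
tool_rot: [-0.119, 0.993, 0.0, -0.0]
ft_force: [-0.3, 1.2, -2.4]
grip_width: 0.0276
grasp_force: 60.3
```

>>> send_rows(steps="-1 0 0 0 0 0 0;-1 0 0 0 0 0 0;-1 0 0 0 0 0 0;-1 0 0 0 0 0 0;-1 0 0 0 0 0 0")

```text
clock: 20.85
eef_pos: [0.5551, -0.3566, 0.0489]
tool_rot: [-0.119, 0.993, -0.0, 0.0]
ft_force: [0.3, -0.2, -2.1]
grip_width: 0.0278
grasp_force: 60.3
```

```bash
python3 - <<'E'
from fit import *
o=get_obs();print(np.round(o["eef_pos"],4),np.round(o["ft_force"],1))
c=camera("side");W=pts(c);H=cv2.cvtColor(c["frame"],cv2.COLOR_RGB2HSV);h,s=[H[...,i].astype(int) for i in range(2)]
x,y,z=[W[...,i] for i in range(3)];pd=(abs(x-.556)<.12)&(abs(y+.356)<.1)
rect(W[pd&(z>.032)&(z<.06)&(s>150)],"foot");rect(W[pd&(z>0.002)&(z<.012)&(h>8)&(h<25)&(s>70)],"pad")
E
```

```text
[ 0.5551 -0.3566  0.0489] [ 0.3 -0.2 -2.1]
foot 207 c [ 555.1 -357.9] size [119.9  33.1] ang 14.0 mean [ 553.4 -350.9   40.8]
pad 816 c [ 561.3 -378.4] size [169.8 147.9] ang 12.9 mean [ 551.6 -336.6    7.3]
```

>>> send_rows(steps="-1 0.0005 0 -0.0007 0 0 0;-1 0 0 -0.0005 0 0 0;-1 0 0 0 0 0 0;-1 0 0 0 0 0 0;-1 0 0 0 0 0 0")

```text
clock: 21.32
eef_pos: [0.5557, -0.3567, 0.048]
tool_rot: [-0.119, 0.993, -0.0, 0.0]
ft_force: [-0.3, -0.0, 0.9]
grip_width: 0.0274
grasp_force: 60.4
```

>>> send_rows(steps="0 0 0 0 0 0 0;1 0 0 0 0 0 0;1 0 0 0 0 0 0;1 0 0 0 0 0 0;1 0 0 0 0 0 0")

```text
clock: 21.73
eef_pos: [0.5555, -0.3566, 0.0476]
tool_rot: [-0.119, 0.993, -0.0, -0.0]
ft_force: [-0.9, 0.6, 0.9]
grip_width: 0.0846
grasp_force: 0.0
```

>>> send_rows(steps="1 0 0 0 0 0 0;1 0 0 0 0 0 0;1 0 0 0 0 0 0;1 0 0 0.005 0 0 0;1 0 0 0.01 0 0 0")

```text
clock: 22.15
eef_pos: [0.5545, -0.356, 0.0616]
tool_rot: [-0.119, 0.993, 0.001, -0.001]
ft_force: [0.0, 0.0, 0.4]
grip_width: 0.0855
grasp_force: 0.0
```

>>> send_rows(steps="1 0 0 0.02 0 0 0;1 0 0 0.03 0 0 0;1 0 0 0.03 0 0 0;1 0 0 0.03 0 0 0;1 0 0 0.03 0 0 0")

```text
clock: 22.57
eef_pos: [0.5555, -0.3566, 0.2054]
tool_rot: [-0.119, 0.993, -0.0, 0.001]
ft_force: [0.5, 0.8, 0.0]
grip_width: 0.0858
grasp_force: 0.0
```

>>> send_rows(steps="1 -0.035 0 0 0 0 0;1 -0.035 0 0 0 0 0;1 -0.035 0 0 0 0 0;1 -0.035 0 0 0 0 0;1 -0.035 0 0 0 0 0")

```text
clock: 22.98
eef_pos: [0.3792, -0.3565, 0.2039]
tool_rot: [-0.119, 0.993, -0.001, 0.001]
ft_force: [-1.2, -1.4, 0.1]
grip_width: 0.0853
grasp_force: 0.0
```

```bash
python3 - <<'E'
from chips import *
c=chips('side');chips('top')
W=pts(c);H=cv2.cvtColor(c["frame"],cv2.COLOR_RGB2HSV);h,s=[H[...,i].astype(int) for i in range(2)]
x,y,z=[W[...,i] for i in range(3)];pd=(abs(x-.556)<.12)&(abs(y+.356)<.1)
rect(W[pd&(z>.032)&(z<.06)&(s>150)],"foot");rect(W[pd&(z>.08)],"handle")
m=((h<6)|(h>174))&(s>150)&(y>.25)&(y<.45)&(z>.1);print(np.nanmedian(W[m],0))
cv2.imwrite("pics/f.png",c["frame"][:,:,::-1])
E
```

```text
side green 180 x 30..76 y 92..108 z 6..31
side green 149 x 42..64 y 123..165 z 13..21
side purple 325 x -66..-41 y 89..166 z 14..45
side brass 194 x -25..15 y -182..-139 z 55..70
top green 92 x 28..76 y 94..108 z 18..28
top green 182 x 42..64 y 126..174 z 9..19
top purple 318 x -65..-40 y 85..169 z 6..42
top brass 267 x -23..16 y -180..-140 z 59..67
foot 193 c [ 556.3 -357. ] size [117.3  32.9] ang 14.4 mean [ 556.8 -348.9   39.8]
handle 246 c [ 555.2 -356.3] size [79.9 32.6] ang 14.9 mean [ 553.6 -353.4   90. ]
[0.39804349 0.36103332 0.15173825]
```

View pics/f.png

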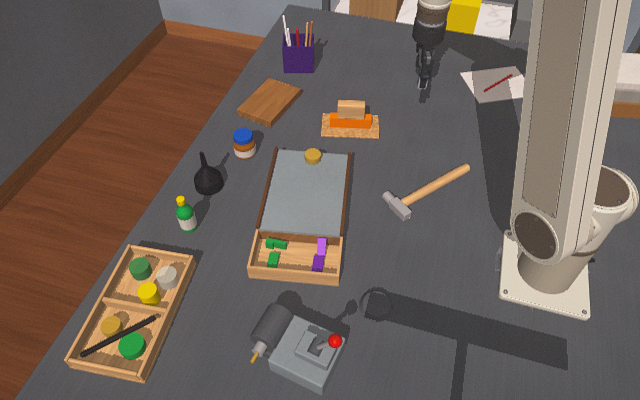

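The picture shows the scraper upright on the middle of the pad (350,120), the plate empty except for the box (313,156), and four chips in the tray. The lever is off (335,341) and the gripper is clear, so I'll hand in.

```bash
python3 -c "
from workcell import *
print(job_done())"
```

```text
the job is handed in; nothing more can be done
None
```

The job is handed in, with the spindle lever at its off stop, all four chips in the tray (one purple chip leans against the plate's edge there), the brass box where it was, and the scraper upright on the middle of its pad; about 23 s of the 72 s were used, and no verdict came back.

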